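# Find the rocking tin lid and hold it shut for taping

### The job

One of the five round aluminium tins in the stock tray holds a stone too tall for it, so its lid rocks and gives when pressed instead of sitting tight. Press on the lids in turn, with care not to crush them, to find that one, then press it down level and fully home on its tin, and finish while still holding it down there, so that it can be taped shut. Touch only: lift no lid, and leave the gem jar, the stones and the tape where they are.

Things in the scene. Friction and masses are not known exactly. Their poses are not given: they have to be found in the camera images.
- stock_tray: Wooden stock tray, 166 x 116 x 30 mm, fixed to the table; origin: centre of its underside, x along its long side. Its grey foam (top 26 mm up) has two rows of three pockets at 50 mm pitch: five hold round tins 36 mm wide, the sixth (x +50, y -25 mm) a gem jar. The tins are bedded to differing depths, so a lid's height does not show how it sits: any one of the five may be the loose one.
- lid_1_top (a point): Centre of the top of the plain aluminium slip-on lid at tray x, y = -50, +25 mm, z up: 40 mm across, 10 mm skirt, about 20 g, top 46 mm above the table. All five are alike and start level. Four rest on their tins' rims and do not give. The loose one stands 5 mm above its rim on a stone on springy foam (about 1 N per mm): it rocks at the edge, goes down level at the middle, springs back when let go.
- lid_2_top (a point): Centre of the top of the plain aluminium slip-on lid at tray x, y = -50, -25 mm, z up: 40 mm across, 10 mm skirt, about 20 g, top 46 mm above the table. All five are alike and start level. Four rest on their tins' rims and do not give. The loose one stands 5 mm above its rim on a stone on springy foam (about 1 N per mm): it rocks at the edge, goes down level at the middle, springs back when let go.
- lid_3_top (a point): Centre of the top of the plain aluminium slip-on lid at tray x, y = 0, +25 mm, z up: 40 mm across, 10 mm skirt, about 20 g, top 46 mm above the table. All five are alike and start level. Four rest on their tins' rims and do not give. The loose one stands 5 mm above its rim on a stone on springy foam (about 1 N per mm): it rocks at the edge, goes down level at the middle, springs back when let go.
- lid_4_top (a point): Centre of the top of the plain aluminium slip-on lid at tray x, y = 0, -25 mm, z up: 40 mm across, 10 mm skirt, about 20 g, top 46 mm above the table. All five are alike and start level. Four rest on their tins' rims and do not give. The loose one stands 5 mm above its rim on a stone on springy foam (about 1 N per mm): it rocks at the edge, goes down level at the middle, springs back when let go.
- lid_5_top (a point): Centre of the top of the plain aluminium slip-on lid at tray x, y = +50, +25 mm, z up: 40 mm across, 10 mm skirt, about 20 g, top 46 mm above the table. All five are alike and start level. Four rest on their tins' rims and do not give. The loose one stands 5 mm above its rim on a stone on springy foam (about 1 N per mm): it rocks at the edge, goes down level at the middle, springs back when let go.
- gem_jar: Small black gem jar with a clear domed top, 33 mm across, 22 mm tall, standing in the sixth pocket; origin at the centre of its underside. Bystander.
- red_stone: Reddish polished palm stone, 48 x 35 x 24 mm, lying on the table; origin at its underside. Bystander.
- grey_stone: Blue-grey polished palm stone, 38 x 30 x 22 mm, lying on the table; origin at its underside. Bystander.
- tape_roll: Roll of brown tape lying flat on the table, 96 mm across, 48 mm tall; origin at the centre of its underside. Bystander.
Not all that is in view belongs to the job. What is shaped like the part that bears lid_3_top but turquoise is not meant.

How it is judged:
At the end, for the whole second after the job is handed in: The lid that gave is held by the fingers (more than 2 N) at least 4 mm below its starting height (its full way is 5 mm), with its top no more than 0.045 rad from level. Lids that sit tight cannot go down that far (((z of lid_1_top in the frame of stock_tray below 0.0418 m and angle between lid_1_top's own z axis and vertical below 0.045 rad and contact force between the fingers and lid_1 above 2 N) or (z of lid_2_top in the frame of stock_tray below 0.0418 m and angle between lid_2_top's own z axis and vertical below 0.045 rad and contact force between the fingers and lid_2 above 2 N) or (z of lid_3_top in the frame of stock_tray below 0.0418 m and angle between lid_3_top's own z axis and vertical below 0.045 rad and contact force between the fingers and lid_3 above 2 N) or (z of lid_4_top in the frame of stock_tray below 0.0418 m and angle between lid_4_top's own z axis and vertical below 0.045 rad and contact force between the fingers and lid_4 above 2 N) or (z of lid_5_top in the frame of stock_tray below 0.0418 m and angle between lid_5_top's own z axis and vertical below 0.045 rad and contact force between the fingers and lid_5 above 2 N))); the arm keeps its last pose, push and grip.
It fails at once if a lid is lifted off its tin or tipped over (z of any of lid_1_top, lid_2_top, lid_3_top, lid_4_top, lid_5_top in the frame of stock_tray above 0.054 m or angle between any of lid_1_top, lid_2_top, lid_3_top, lid_4_top, lid_5_top's own z axis and vertical above 0.45 rad).
It fails at once if the gem jar, a palm stone or the tape roll is moved by more than 25 mm (distance of any of gem_jar, red_stone, grey_stone, tape_roll from where it was at the start of the episode above 0.025 m).
It fails at once if a lid is pressed with more than 60 N (contact force between the fingers and lid_1 above 60 N or contact force between the fingers and lid_2 above 60 N or contact force between the fingers and lid_3 above 60 N or contact force between the fingers and lid_4 above 60 N or contact force between the fingers and lid_5 above 60 N).
It also fails if it takes over 48 s, if anything falls off the work surface, if the arm or the gripper's body presses on something with over 40 N, if the wrist force passes 120 N, or if a joint passes its speed limit or range.

### The arm

A 6-joint arm with a two-finger parallel gripper is mounted at the origin on the work surface; the furniture and walls round the work are solid. World frame = base frame: x ahead of the robot, y to its left, z up, the work surface at z = 0. Lengths are in m, angles in rad, forces in N, time in s.
With the tool pointing down it reaches from about 0.275 to 0.75 m from the base axis. Payload 10.2 kg.
Tool frame: the origin (TCP) lies midway between the tips of the shut fingers; the grasp point (between the pads) lies 19 mm behind it (env.hold_point_z is the distance from the TCP to the grasp point, in m); z points along the fingers, y is the line along which they close (so a half turn about z gives the same grasp; the last joint's range is limited). The gripper opens to 85 mm and grips with 20 to 120 N. Pads are 22 mm wide; open, the fingers measure 114 mm over their backs; the gripper's body (76 mm by 85 mm) begins 54 mm behind the grasp point. The pads swing forward as they close: fully open they stand 13 mm farther back than shut.
Start: joints at [0.923, 0.313, 1.498, -0, 1.331, -0.223], TCP at [0.216, 0.478, 0.231] pointing down, gripper open.
Joint ranges: [-2.94, 2.94], [-0.97, 2.17], [0.19, 2.56], [-1.23, 4.37], [0.02, 3.11], [-2.88, 2.88]. Speed limits (rad/s): [2.39, 2.39, 3.01, 3.14, 3.14, 3.14].

### API

Orientations are given as a unit quaternion [x, y, z, w].
In Python, from bench import env, kinematics, monitor, eyes, job gives the robot as it stands. The module is installed in compiled form; this text tells all that it offers. Calls block until the motion is done:
- env.reach(position, orientation): joint-space move of the TCP to a pose.
- env.movel(position, velocity=0.15, frame=None, guard=None): straight line of the TCP; frame=None keeps the orientation; velocity is the mean speed in m/s. With guard (N) it stops when the force on the tool has changed by that much, and returns True; else False.
- env.set_joints(angles): joint-space move.
- env.release() and env.close_gripper(effort=None): open the fingers fully, or close them until they stop; effort is the grip in N (None keeps the last).
- env.hold(seconds).
- kinematics.ik(position, orientation): joint angles nearest the present ones, or None.
- monitor.sense(): the state.
- eyes.grab_frame(name): name is "side" or "top"; returns a dict with "frame" (480x640x3 uint8, red, green, blue), "mtx" (3x3 intrinsics, pixels), "k1" (the pictures are not rectified: a ray, as slopes to the right and down, at radius r is drawn at 1 + k1 r^2 times it, then the intrinsics apply), "view" (4x4, takes a point from world to camera coordinates). Camera axes: x right, y down, z forward; pixel columns grow to the right and rows downward; lengths in m; the calibration is good to about 2 mm. A picture is of the moment at which its call begins. There is no depth.
A pose or a line that the arm cannot do raises env.MotionError and nothing moves.
- job.hand_in(): hands the job in; it is judged then, once.
The state is a dict: "clock": time; "joints": joint angles; "qvel": joint speeds; "joint_efforts": joint torques, N m; "position": TCP position; "ee_rot": TCP orientation; "contact_force": force on the tool from outside, world axes, zero at the start; "ft_torque": the same for the moment, N m; "finger_gap": opening from 0.0 (shut) to 1.0 (fully open); "gripper_force": force on a finger pad.
Only numpy, scipy, OpenCV 4.12 (cv2) and the standard library are available. Lean on these libraries where they do the work, as an engineer would, in place of code of your own. Each camera call takes 0.05 s, during which the arm holds its last target. There are 200 camera calls.

## Working session

There is one attempt and no reset: what is moved stays moved. The work goes in short steps, each a Python script; the robot and the scene stay as the last script left them, time stands still between calls to the robot, and variables do not carry over. Pictures are saved under pics/ and viewed, at most 10 in all, crops included, and the job is handed in when it is done.

```bash
mkdir -p pics
python3 - <<'E'
from bench import env, kinematics, monitor, eyes, job
import cv2
for n in("side","top"):
    f=eyes.grab_frame(n); cv2.imwrite(f"pics/{n}0.png",f["frame"][:,:,::-1]); print(n,f["mtx"].tolist(),f["k1"],f["view"].round(4).tolist())
s=monitor.sense(); print(s)
E
```

```text
side [[593.7444084615183, 0.0, 321.5163740053734], [0.0, 593.7444084615183, 232.1408426589275], [0.0, 0.0, 1.0]] -0.05833891303810398 [[-0.937, -0.3488, -0.0198, 0.3653], [-0.1614, 0.4825, -0.8609, 0.1577], [0.3098, -0.8035, -0.5083, 1.1356], [0.0, 0.0, 0.0, 1.0]]
top [[574.5735914745675, 0.0, 318.86119231151486], [0.0, 574.5735914745675, 231.38118292405227], [0.0, 0.0, 1.0]] -0.00500456750421289 [[0.0195, -0.9998, 0.0035, -0.0567], [-0.9971, -0.0197, -0.0735, 0.4085], [0.0736, -0.002, -0.9973, 1.0349], [0.0, 0.0, 0.0, 1.0]]
{'clock': 0.1, 'joints': array([ 9.22601563e-01,  3.13376129e-01,  1.49835398e+00, -1.84215503e-05,
        1.33099087e+00, -2.23379653e-01]), 'qvel': array([-0.00036804, -0.00244617, -0.00360799,  0.0010652 ,  0.00091446,
        0.00095087]), 'joint_efforts': array([ 1.51951899e-03, -4.12902546e+01, -2.60144198e+01, -2.92871582e-04,
        3.04243003e-03,  1.22494254e-05]), 'position': array([0.21624543, 0.47814773, 0.23080415]), 'ee_rot': array([ 2.10811780e-01,  9.77526509e-01, -5.15214405e-04, -2.30038322e-04]), 'contact_force': array([0.23841885, 0.61819495, 0.1621598 ]), 'ft_torque': array([-0.02816122, -0.02689503,  0.06262631]), 'gripper_force': 0.0, 'finger_gap': 0.9980740884131748}
```

View pics/side0.png

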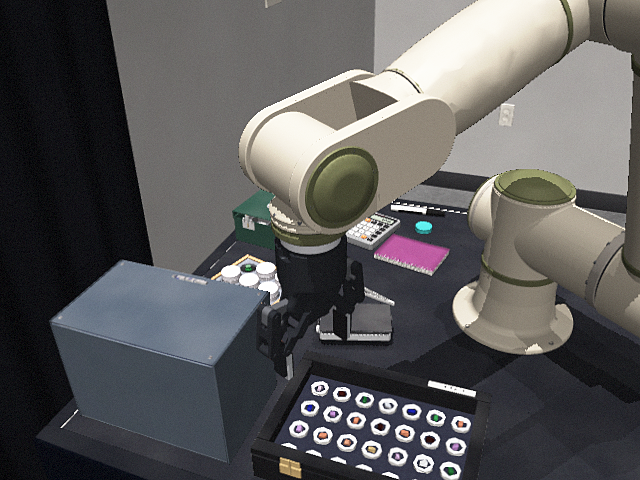

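View pics/top0.png

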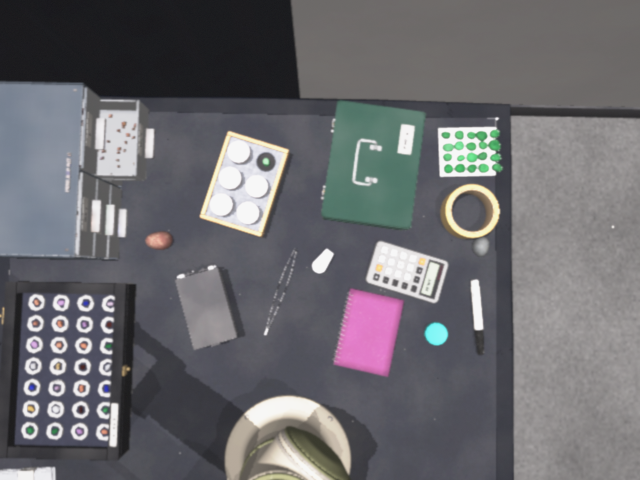

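The top view shows the tray near (245,183), with the jar in its top-right pocket at (265,161). The side view shows the lids near (250,278), partly hidden by the cabinet. Next I'll measure the lid centres in the top view and check their height against the side view.

```bash
cat > h.py <<'E'
import numpy as np, cv2
from bench import env, kinematics, monitor, eyes, job
def dist(f): return np.array([f["k1"],0,0,0,0.])
def proj(f,P):
    V=f["view"]; return cv2.projectPoints(np.array(P,float).reshape(-1,1,3),cv2.Rodrigues(V[:3,:3])[0],V[:3,3],f["mtx"],dist(f))[0].reshape(-1,2)
def back(f,uv,z):
    r=cv2.undistortPoints(np.array(uv,float).reshape(-1,1,2),f["mtx"],dist(f)).reshape(-1,2)
    R=f["view"][:3,:3]; C=-R.T@f["view"][:3,3]; d=np.c_[r,np.ones(len(r))]@R
    return C+d*((z-C[2])/d[:,2])[:,None]
L=np.array([[-50,25],[-50,-25],[0,25],[0,-25],[50,25]])/1000.
E
python3 - <<'E'
from h import *
f=eyes.grab_frame("top")
g=cv2.cvtColor(f["frame"],cv2.COLOR_RGB2GRAY); 
c=cv2.HoughCircles(cv2.resize(g[120:245,190:300],None,fx=6,fy=6,interpolation=3),cv2.HOUGH_GRADIENT,1,120,param1=120,param2=18,minRadius=58,maxRadius=85)[0]
uv0=np.array([[221,204],[248,213],[230,178],[257,187],[239,152]],float)
C=c[:,:2]/6+[190,120]; print(np.c_[C,c[:,2]/6].round(1))
uv=np.array([C[np.argmin(np.hypot(*(C-p).T))] for p in uv0]); print(uv-uv0)
P=back(f,uv,.046)[:,:2]
a=P-P.mean(0); b=L-L.mean(0); th=np.arctan2((b[:,0]*a[:,1]-b[:,1]*a[:,0]).sum(),(a*b).sum())
R=np.array([[np.cos(th),-np.sin(th)],[np.sin(th),np.cos(th)]]); t=P.mean(0)-R@L.mean(0)
Q=L@R.T+t; print(th,t,"\n",Q.round(4),"\nres mm",((P-Q)*1000).round(1))
s=eyes.grab_frame("side")
np.savez("fit.npz",Q=Q,th=th,t=t)
im=s["frame"][:,:,::-1].copy()[235:315,195:305]; im=cv2.resize(im,None,fx=7,fy=7,interpolation=2)
for z,col in((.036,(255,0,0)),(.046,(0,0,255)),(.056,(0,255,0))):
  for q in proj(s,np.c_[Q,np.full(5,z)]): cv2.circle(im,tuple(int(v) for v in (q-[195,235])*7+3),4,col,-1)
cv2.imwrite("pics/side1.png",im)
E
```

```text
[[265.9 161.8  10.1]
 [238.8 151.8  11.1]
 [221.8 203.8  11.1]
 [256.8 186.6  11.3]
 [233.6 179.2  11.4]]
[[  0.75        -0.25      ]
 [  8.75       -26.41666412]
 [  3.58333206   1.25      ]
 [ -0.25        -0.41666412]
 [ -0.25        -0.25      ]]
-0.10783182900070322 [0.50308235 0.08503617] 
 [[0.4561 0.1153]
 [0.4507 0.0656]
 [0.5058 0.1099]
 [0.5004 0.0602]
 [0.5555 0.1045]] 
res mm [[ -2.9   9.8]
 [ 34.5  -1.9]
 [ -8.2  -4.5]
 [-15.2   3.5]
 [ -8.1  -6.9]]
```

View pics/side1.png

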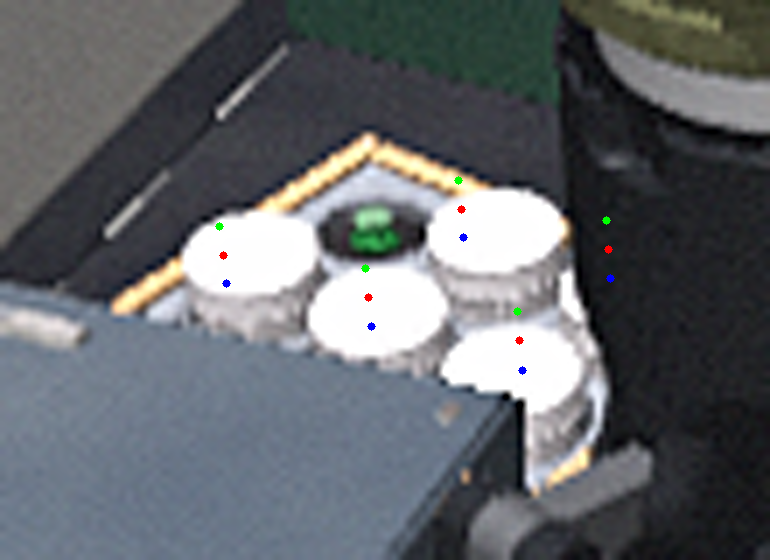

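The crop shows that the Hough circle fit was wrong because it missed a lid. The lid tops in the side view are at crop positions (251,253), (378,311) and (496,229). I'll refit the whole lid pattern at once.

Run:
```python
from h import *
from scipy.optimize import minimize
from scipy.ndimage import map_coordinates
f=eyes.grab_frame("top"); s=eyes.grab_frame("side")
g=f["frame"].min(2).astype(float)
a=np.linspace(0,2*np.pi,48,endpoint=False); ring=lambda r:np.c_[r*np.cos(a),r*np.sin(a)]
IN=np.vstack([ring(r) for r in(.006,.012,.016,.0185)]); OUT=ring(.0225)
def Qof(p): 
    c,n=np.cos(p[2]),np.sin(p[2]); return L@np.array([[c,n],[-n,c]])+p[:2]
def smp(D,Q):
    P=(Q[:,None]+D).reshape(-1,2); u=proj(f,np.c_[P,np.full(len(P),.046)]); return map_coordinates(g,[u[:,1],u[:,0]],order=1).mean()
cost=lambda p:smp(OUT,Qof(p))-smp(IN,Qof(p))
uv0=np.array([[221,204],[248,213],[230,178],[257,187],[239,152]],float)
P=back(f,uv0,.046)[:,:2]; th=np.arctan2(*(P[4]-P[0])[::-1]); p0=np.r_[P[[0,2,3,4,1]].mean(0)-0,th]
M=L.mean(0); c,n=np.cos(th),np.sin(th); p0[:2]=P.mean(0)-np.array([c*M[0]-n*M[1],n*M[0]+c*M[1]])
r=minimize(cost,p0,method="Nelder-Mead",options=dict(initial_simplex=p0+np.vstack([np.zeros(3),np.diag([.005,.005,.05])])))
Q=Qof(r.x); print(p0,r.x,r.fun); print(Q.round(4)); np.savez("fit.npz",Q=Q,th=r.x[2])
print("hand-picked residual px",(uv0-proj(f,np.c_[Q,np.full(5,.046)])).round(1).tolist())
# triangulate 3 lids with side
uf=proj(f,np.c_[Q,np.full(5,.046)])
for i,us in((4,(230.9,271.1)),(2,(249,279.4)),(3,(265.9,267.7))):
    K=lambda F,u:cv2.undistortPoints(np.array(u,float).reshape(1,1,2),F["mtx"],dist(F)).reshape(2,1)
    X=cv2.triangulatePoints(f["view"][:3],s["view"][:3],K(f,uf[i]),K(s,us)).ravel(); print(i+1,(X[:3]/X[3]).round(4))
```

```text
[ 0.49231646  0.08756831 -0.30030643] [ 0.49395733  0.08890217 -0.28574822] -50.58477770698701
[[0.453  0.127 ]
 [0.4389 0.079 ]
 [0.501  0.1129]
 [0.4869 0.0649]
 [0.549  0.0988]]
hand-picked residual px [[0.3, 0.2], [0.6, 0.8], [0.6, 0.8], [0.9, 1.4], [0.9, 1.1]]
5 [0.549  0.0989 0.0439]
3 [0.501  0.1131 0.0437]
4 [0.4866 0.0649 0.044 ]
```

```bash
cat >> h.py <<'E'
def quat():
    th=float(np.load("fit.npz")["th"]); a=np.pi/2+th/2; return np.array([np.cos(a),np.sin(a),0,0])
E
python3 - <<'E'
from h import *
Q=np.load("fit.npz")["Q"]; q=quat()
env.close_gripper(20)
p=monitor.sense()["position"]
env.movel([.15,.32,.30],velocity=.3)
env.reach([.36,.10,.25],q)
env.movel([*Q[1],.12],velocity=.3)
s=monitor.sense(); print(s["clock"],s["position"],s["contact_force"],s["joints"].round(2))
def sn(): 
    s=monitor.sense(); return s["clock"].__round__(2),s["position"].round(4),s["contact_force"].round(2)
for i in (1,):
    env.movel([*Q[i],.056],velocity=.15); env.hold(.2); print(i+1,sn())
    r=env.movel([*Q[i],.038],velocity=.012,guard=3); a=sn(); print(r,a)
    if r:
        r=env.movel([*Q[i],a[1][2]-.002],velocity=.012,guard=8); print("second",r,sn())
    env.movel([*Q[i],.058],velocity=.1); print(sn())
E
```

```text
3.6667 [0.43880552 0.07973218 0.12088665] [0.18950448 0.29807567 0.65744165] [-0.08  0.27  1.87  0.    1.   -1.37]
2 (4.44, array([0.4395, 0.079 , 0.057 ]), array([-1.1 , -0.11,  0.38]))
True (5.35, array([0.4389, 0.079 , 0.0455]), array([-0.73,  0.21,  5.04]))
second True (5.56, array([0.439 , 0.079 , 0.0453]), array([-3.38, -0.72, 11.57]))
(5.84, array([0.4392, 0.079 , 0.058 ]), array([-0.12, -0.92, -0.33]))
```

Run:
```python
from h import *
Q=np.load("fit.npz")["Q"]
def sn(): 
    s=monitor.sense(); return round(s["clock"],2),s["position"].round(4),s["contact_force"].round(2)
for i in (0,2,3,4):
    env.movel([*Q[i],.060],velocity=.1); env.movel([*Q[i],.053],velocity=.05); env.hold(.2)
    r=env.movel([*Q[i],.038],velocity=.012,guard=3); a=sn(); print(i+1,r,a)
    z=a[1][2]; 
    r=env.movel([*Q[i],z-.002],velocity=.012,guard=8); b=sn(); print("  second",r,b)
    if not r: print("LOOSE",i+1); break
    env.movel([*Q[i],.060],velocity=.1)
```

```text
1 True (7.87, array([0.453 , 0.127 , 0.0418]), array([-0.73, -0.09,  3.05]))
  second True (8.09, array([0.4531, 0.127 , 0.0406]), array([-1.66, -0.72,  8.45]))
3 True (10.3, array([0.501 , 0.1129, 0.0456]), array([-0.4 , -0.14,  4.39]))
  second True (10.51, array([0.5011, 0.1129, 0.0454]), array([-2.57, -0.98,  9.61]))
4 True (12.68, array([0.487 , 0.0649, 0.0455]), array([-1.19, -0.81,  5.81]))
  second True (12.88, array([0.487 , 0.0649, 0.0454]), array([-2.67, -0.11, 10.32]))
5 True (15.25, array([0.549 , 0.0988, 0.0456]), array([-0.17,  0.35,  4.62]))
  second True (15.46, array([0.5491, 0.0988, 0.0455]), array([-2.49, -0.  ,  9.12]))
```

Lid 1 is the loose one: it went down about 4.8 mm, while the other four stopped at 45.5 mm. I'll press it home and hold it.

Run:
```python
from h import *
Q=np.load("fit.npz")["Q"]; c=Q[0]
env.movel([*Q[4],.075],velocity=.1); env.movel([*c,.075],velocity=.15); env.movel([*c,.053],velocity=.05); env.hold(.3)
r=env.movel([*c,.038],velocity=.012,guard=14); print(r)
for _ in range(3):
    s=monitor.sense(); print(s["clock"],s["position"].round(4),s["contact_force"].round(2),s["ft_torque"].round(2)); env.hold(.4)
f=eyes.grab_frame("side"); im=cv2.resize(f["frame"][235:315,195:305,::-1],None,fx=7,fy=7,interpolation=2); cv2.imwrite("pics/side2.png",im)
```

```text
True
18.7667 [0.4531 0.127  0.0406] [-1.57 -0.46  7.96] [-0.07  0.36 -0.04]
19.1667 [0.4531 0.127  0.0406] [-1.55 -1.34  7.55] [-0.05  0.34 -0.  ]
19.5667 [0.4531 0.127  0.0406] [-1.96  0.47  7.25] [-0.06  0.35  0.03]
```

View pics/side2.png

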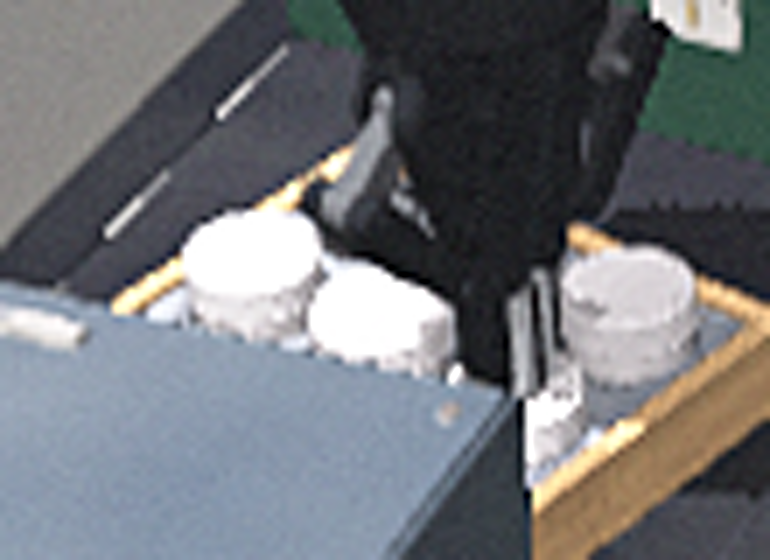

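The fingers are on lid 1, near crop (540,380), and the lid has gone down. The push settled at about 7.5 N, so I'll press more firmly to be sure it is on the rim and level.

Run:
```python
from h import *
c=np.load("fit.npz")["Q"][0]
for z in (.0404,.0402,.0400,.0398):
    env.movel([*c,z],velocity=.005,guard=15); env.hold(.4); s=monitor.sense(); print(round(s["clock"],2),s["position"].round(5),s["contact_force"].round(2),s["ft_torque"].round(2))
    if s["contact_force"][2]>15: break
```

```text
20.67 [0.45312 0.12701 0.04069] [-2.31  0.04  6.27] [-0.08  0.34  0.05]
21.32 [0.45313 0.12699 0.04061] [-2.57  0.21  7.33] [-0.08  0.43  0.03]
21.97 [0.45313 0.12701 0.04053] [-2.38 -1.28 10.1 ] [-0.11  0.48  0.02]
22.62 [0.45314 0.127   0.04048] [-3.48 -0.3  12.34] [-0.05  0.64 -0.03]
```

Run:
```python
from h import *
print(job.hand_in())
```

```text
the job is handed in; nothing more can be done
None
```

Lid 1 (tray x −50, y +25 mm) was the loose one: it is pressed about 5 mm down onto its rim and held there with about 12 N, and the job is handed in; I inferred that it is level from the firm stop at the rim, and no verdict came back.

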